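Latch the gate of the radio lock-up cage

ROBOT

A 7-joint arm with a two-finger parallel gripper is mounted at the origin on the work surface. World frame = base frame: x ahead of the robot, y to its left, z up, the work surface at z = 0. Lengths are in mm, angles in rad, forces in N, time in s.
With the tool pointing down it reaches from about 425 to 950 mm from the base axis. Payload 4.7 kg.
Tool frame: the origin (TCP) lies midway between the tips of the shut fingers; the grasp point (between the pads) lies 19 mm behind it; z points along the fingers, y is the line along which they close (so a half turn about z gives the same grasp; the last joint's range is limited). The gripper opens to 85 mm and grips with 20 to 120 N. Pads are 22 mm wide; open, the fingers measure 114 mm over their backs; the gripper's body (76 mm by 85 mm) begins 54 mm behind the grasp point. The pads swing forward as they close: fully open they stand 13 mm farther back than shut.
Start: joints at [-1.273, 0.469, -0.049, 1.532, 0.024, 1.141, -0.082], TCP at [216.644, 639.307, 231.335] pointing down, gripper open.
Joint ranges: [-2.59, 2.59], [-0.33, 1.99], [-1.39, 1.29], [0.1, 2.45], [-1.04, 4.18], [0.21, 1.99], [-2.66, 2.66]. Speed limits (rad/s): [2.57, 2.57, 3.14, 3.14, 3.14, 3.14, 3.14].

INTERFACE

Orientations are given as [roll, pitch, yaw] about the fixed x, y, z axes, in that order (R = Rz(yaw) Ry(pitch) Rx(roll)).
In Python, from plant import get_obs, viewer, r gives the robot as it stands.
- The arm moves only by the tool drive_tool, never from a script. Its argument "targets" is a list of rows, each a list of 2 entries, a list of its own where there are three numbers: the shift along the tool's x, y, z scaled (see below), then the turn, a rotation vector about the tool's x, y, z scaled (see below). In form: [[[tx, ty, tz], [wx, wy, wz]], ...]. A call has 1 to 5 rows; each row shifts and turns the commanded pose from where the row before left it, along the tool's axes as they then stand; what a row does not reach is not made up. The controller multiplies each number of a shift by 15 cm and each number of a turn by 360 degrees. A row lasts 1/12 s, in which the tool goes at most 41.7 mm and 7.16 degrees, less where a joint would pass 70% of its speed; a pose out of reach is approached as far as the arm can. A call with a number of a shift or a turn outside -1 to 1 is refused whole. A call with a gripper value outside its range is refused whole. "jaw" is the gripper command: -1 is shut, 1 is fully open, values between are in proportion, set as the call begins (left out, the last holds). The fingers move at their own pace and stop on an object; "squeeze" is the grip in N (left out, the last holds). Time passes only in rows, so rows that do not move let the fingers close. It gives the time, the measured TCP pose, the force, the opening and the grip force at its end, in the units of the state.
- get_obs(): the state, without advancing time (a new reading comes with each control period).
- viewer.camera(name): name is "side" or "top" or "wrist"; returns (picture, depth): 400x640x3 uint8, red, green, blue; 400x640 float32, mm along the optical axis (not along the pixel's ray), 0 where there is no reading.
- viewer.get_calibration(name): a dict with "intrinsics" (3x3 intrinsics, pixels), "k1" (the pictures are not rectified: a ray, as slopes to the right and down, at radius r is drawn at 1 + k1 r^2 times it, then the intrinsics apply), "R" (3x3) and "t" (3): a world point X has camera coordinates R X + t. Camera axes: x right, y down, z forward; pixel columns grow to the right and rows downward; lengths in mm; the calibration is good to about 2 mm. A picture is of the moment at which its call begins: read the wrist's pose just before it. get_calibration takes no time and is no camera call; for the wrist camera it gives the pose at the moment of the call.
- r.sign_off(): hands the job in; it is judged then, once.
The state is a dict: "time": time; "joint_positions": joint angles; "qd": joint speeds; "joint_torque": joint torques, N m; "position": TCP position; "orientation": TCP orientation; "ft_force": force on the tool from outside, world axes, zero at the start; "torque": the same for the moment, N m; "width": opening from 0.0 (shut) to 1.0 (fully open); "grip_force": force on a finger pad.
Only numpy, scipy, OpenCV 4.12 (cv2) and the standard library are available. Lean on these libraries where they do the work, as an engineer would, in place of code of your own. Each camera call takes 0.05 s, during which the arm holds its last target. There are 200 camera calls.

TASK

The radios are put away: shut the gate of the steel lock-up cage and latch it. Swing the gate to, lift the latch bar by its ball knob over the striker of the catch, press the gate in against its spring buffer and let the bar right down into the notch, so that it stays shut when you let go. Work gently and by feel, without driving the bar or gate hard against the catch or buffer, and leave everything else where it is.

Things in the scene. Friction and masses are not known exactly. Their poses are not given: they have to be found in the camera images.
- cage: Grey lock-up cage of welded 25 mm tube and wire, fixed to the bench, 360 mm wide, 240 mm high, 240 mm deep, wire roof. Origin: on the bench, middle of the front plane. x points level into the cage, y to the left for someone facing the gate, z up. The gate hangs on the left, its upright hinge line at x = 0, y = +160 mm; the latch post is the front tube on the right.
- gate (a joint): How far the gate (295 mm wide, 25 mm tube and wire, about 1.6 kg, top at 228 mm) is open, rad; it opens to -x of the cage. 0: in line with the front plane; it can be pushed in to -0.05. A slightly stiff hinge: it stays where it is left. With the bar down it runs up against the front of the striker at 0.06 to 0.12. Latched, it rests anywhere from -0.025 to +0.036.
- bar (a joint): How far the latch bar is lifted, rad: 0 fully down (it falls there by its own weight, about 0.34 kg), 0.16 as high as the strap on the gate lets it. A level steel flat, 8 mm thick, 20 mm high, 260 mm long, on the front of the gate's top rail, swinging up and down on a bolt; its free end reaches 355 mm from the hinge line, past the latch post.
- bolt (a point): Centre of the latch bar's pivot bolt on the gate: 120 mm from the hinge line along the gate, 34 mm in front of the gate's middle plane, 215 mm above the bench. x: through the gate's thickness (into the cage when shut); y: along the gate to the hinge; z up.
- knob (a point): Centre of the black 27 mm ball knob on an 8 mm stud rising from the latch bar: pinch it from above, nothing else stands near at that height. Bar down: 281 mm above the bench, 135 mm from the bolt towards the gate's free end and 66 mm above it (255 mm from the hinge line); it moves in an arc about the bolt as the bar is lifted. Axes as the bolt's, tilting with the bar.
- post: The latch post, 25 mm square tube, 157.5 mm to the right (-y) of the cage's origin in the front plane, with the catch bolted on its outer side (-y) and the spring buffer on its inner side. Origin: on the bench, in the tube's axis; axes as the cage's. Post, catch and buffer together can bear 20 N (all contact forces added up).
- catch_front (a point): Notch of the catch: where the bar's underside, middle of its thickness, would lie when latched if the catch were bolted on as far forward as its slots allow; 205 mm high, 337 mm from the hinge line. The true notch is 0 to 20 mm farther in (along the cage's x): not measured, to be felt. The catch is an upright plate 10 mm thick (along y); the notch, 12 mm wide, is cut in its top edge.
- striker_front (a point): Middle of the striker's top, the lip of the catch in front of the notch, 20 mm long (along x), 222 mm above the bench, in the same foremost position (truly 0 to 20 mm farther in). The bar clears it when lifted above 0.085 rad and lies on it at about 0.078. With the gate at 0.046 the bar is over the striker wherever the catch sits. Behind the notch the plate is as high as the striker.
- buffer_seat (a point): Tip of the rubber-capped spring buffer behind the gate, when not pressed (fixed point). The gate meets it at about 0.039 rad and must push it in by 1 to 20 mm at 0.4 N per mm (up to 10 N at the knob) to bring the bar over the notch; it pushes the gate back out if that is let go of with the bar not in the notch.
- radio_a: Large black radio standing in the cage, 150 x 120 x 45 mm; leave alone.
- radio_b: Small black radio standing in the cage, 120 x 90 x 35 mm; leave alone.
- intercom: Black intercom box on the bench, 110 x 90 x 32 mm; leave alone.
- tape: Tape measure on the bench, 70 x 36 x 62 mm; leave alone.
- sleeve_a: Steel tube offcut standing on end to the right of the cage, 48 mm across, 85 mm high; leave alone.
- sleeve_b: Dark steel tube offcut standing on end to the right of the cage, 56 mm across, 60 mm high; leave alone.
- spanner: Spanner lying on the bench in front of the cage, under the sweep of the gate, which passes over it; leave alone.
- square: Combination square lying on the bench, 200 mm blade; leave alone.

How it is judged:
By the outcome, as a careful person would: the job done as asked, in the order asked, and still so for the second after the job is handed in, with the robot touching nothing.
It also fails if it takes over 67 s, if anything falls off the work surface, if the arm or the gripper's body presses on something with over 40 N, if the wrist force passes 120 N, or if a joint passes its speed limit or range.

## Working session

There is one attempt and no reset: what is moved stays moved. The work goes in short steps, Python scripts to look and compute and a tool call to move; the robot and the scene stay as the last step left them, time stands still between calls to the robot, and variables do not carry over. Pictures are saved under pics/ and viewed, at most 10 in all, crops included, and the job is handed in when it is done.

Besides the shell and the picture viewer there is one more tool, called as name(argument=value, ...) on one line, values as JSON. drive_tool: Moves the arm, as the interface text tells. Its arguments: {"type":"object","properties":{"targets":{"type":"array","items":{"type":"array"}},"jaw":{"type":"number"},"squeeze":{"type":"number"}},"required":["targets"]}

```bash
mkdir -p pics; ls; python3 - <<'E'
from plant import get_obs, viewer, r
import cv2
print(get_obs())
for n in ("side","top"):
    p,d=viewer.camera(n); cv2.imwrite(f"pics/{n}0.png",p[:,:,::-1])
    print(n,viewer.get_calibration(n))
E
```

```text
pics
{'time': 0.0, 'joint_positions': array([-1.27287789,  0.46947421, -0.04859935,  1.53368947,  0.02411665,
        1.14098439, -0.0823144 ]), 'qd': array([ 7.36819838e-04, -1.39631638e-03,  1.97289761e-03, -9.28327707e-05,
       -1.68395217e-04,  5.96267567e-04, -5.00629491e-04]), 'joint_torque': array([-2.06032296e-04, -5.10306895e+01, -4.66042792e-02, -2.37713867e+01,
        1.06885287e-02,  7.52607593e-03,  5.44441590e-06]), 'position': array([216.50189581, 638.72623285, 230.24122963]), 'orientation': array([-3.13962537e+00,  8.46430288e-05,  2.81480232e+00]), 'ft_force': array([-0.53963219, -0.19459169,  0.53924307]), 'torque': array([-0.01018682, -0.06698672, -0.05672818]), 'grip_force': 0.0, 'width': 0.9964759708390042}
side {'intrinsics': array([[364.84026535,   0.        , 318.49353743],
       [  0.        , 364.84026535, 199.77621639],
       [  0.        ,   0.        ,   1.        ]]), 'k1': 0.014838831631991381, 'R': array([[ 0.69746201, -0.71656275,  0.00919578],
       [-0.38365049, -0.38420072, -0.83976313],
       [ 0.605276  ,  0.58217491, -0.54287506]]), 't': array([-421.57292189,  345.72581024,  632.04301524])}
top {'intrinsics': array([[400.34723119,   0.        , 314.72373082],
       [  0.        , 400.34723119, 196.52051601],
       [  0.        ,   0.        ,   1.        ]]), 'k1': -0.006762311144446229, 'R': array([[ 0.00184197, -0.99996033, -0.00871507],
       [-0.99663801, -0.00112186, -0.0819232 ],
       [ 0.08191018,  0.00883667, -0.99660054]]), 't': array([ -17.35820629,  543.70008899, 1087.98600754])}
```

View pics/side0.png

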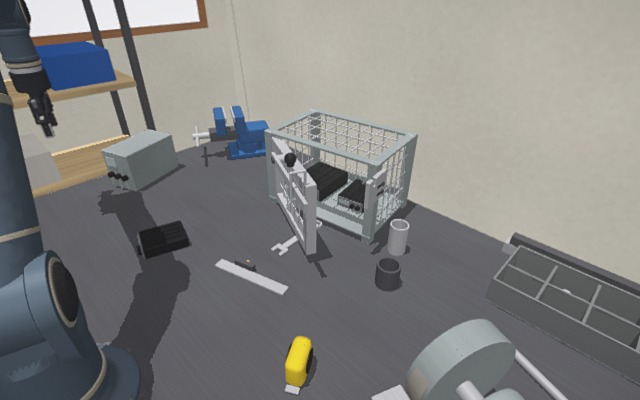

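View pics/top0.png

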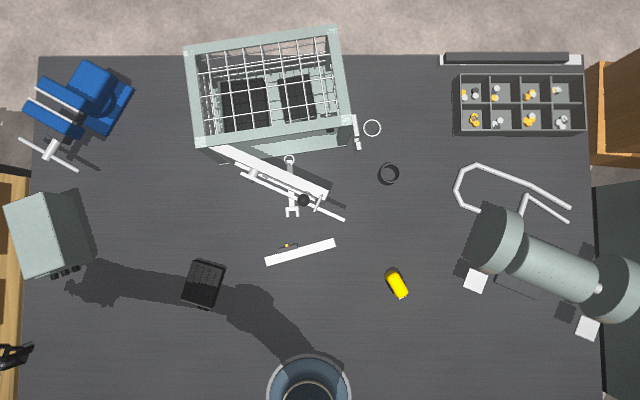

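The top view shows the cage roof spanning (185,50)–(338,28)–(353,125)–(195,147). The gate is open from about (215,148) to (330,190), with the knob at (303,200) and the catch near (356,132). The side view has the knob at (290,159).

```bash
cat > h.py <<'E'
from plant import get_obs, viewer, r
import numpy as np, cv2
def cloud(n):
    c=viewer.get_calibration(n); p,d=viewer.camera(n)
    K,k=c["intrinsics"],c["k1"]
    v,u=np.mgrid[0:400,0:640].astype(float)
    D=np.array([k,0,0,0.])
    q=cv2.undistortPoints(np.stack([u.ravel(),v.ravel()],1)[:,None],K,D)[:,0]
    P=np.c_[q,np.ones(len(q))]*d.reshape(-1,1)
    W=((P-c["t"])@c["R"]).reshape(400,640,3); W[d==0]=np.nan
    return p,d,W
E
python3 - <<'E'
from h import *
p,d,W=cloud("top")
print("knob",W[196:205,299:308][...,2].round(0)); print(W[200,303])
# roof
m=np.zeros((400,640),bool); m[20:160,175:365]=1
Z=W[...,2]
m1=m&(Z>232)&(Z<250)
pts=W[m1][:,:2].astype(np.float32); print(len(pts), np.nanmedian(W[m1][:,2]))
rr=cv2.minAreaRect(pts); print(rr, cv2.boxPoints(rr))
# gate region
m=np.zeros((400,640),bool); m[140:225,195:350]=1
m2=m&(Z>195)&(Z<245)
g=W[m2]; print(len(g))
hist=np.histogram(g[:,2],bins=np.arange(195,246,5)); print(hist)
cv2.imwrite("pics/crop1.png",cv2.resize(p[100:225,190:390,::-1],(800,500),interpolation=cv2.INTER_CUBIC))
p,d,W=cloud("side"); print("side knob",W[155:163:2,290])
E
```

```text
knob [[288. 287. 290. 291. 294. 294. 289. 290. 289.]
 [292. 292. 292. 292. 294. 291. 289. 291. 288.]
 [291. 295. 293. 292. 297. 295. 293. 293. 291.]
 [292. 293. 293. 293. 294. 294. 290. 294. 287.]
 [289. 294. 293. 296. 296. 291. 295. 292. 291.]
 [293. 294. 290. 293. 296. 297. 294. 292. 291.]
 [291. 292. 291. 293. 292. 292. 293. 292. 292.]
 [288. 291. 290. 291. 292. 292. 289. 289. 286.]
 [289. 289. 288. 291. 291. 290. 290. 289. 286.]]
[513.95024761   5.48395699 295.50782266]
6978 239.1132415380184
((783.1219482421875, 93.32527160644531), (245.65403747558594, 361.1459045410156), 8.762320518493652) [[ 634.2207    253.07974 ]
 [ 689.2362   -103.851135]
 [ 932.0232    -66.4292  ]
 [ 877.0077    290.50168 ]]
2205
(array([  11,   26,   23,   38,   44,  363, 1370,   63,  162,  105]), array([195, 200, 205, 210, 215, 220, 225, 230, 235, 240, 245]))
side knob [[ 5.12649906e+02 -2.09323038e-01  2.92075614e+02]
 [ 5.09957457e+02 -3.05563975e+00  2.89251299e+02]
 [ 5.08883730e+02 -4.04618272e+00  2.85222150e+02]
 [ 5.08512714e+02 -4.22971651e+00  2.80641108e+02]]
```

View pics/crop1.png

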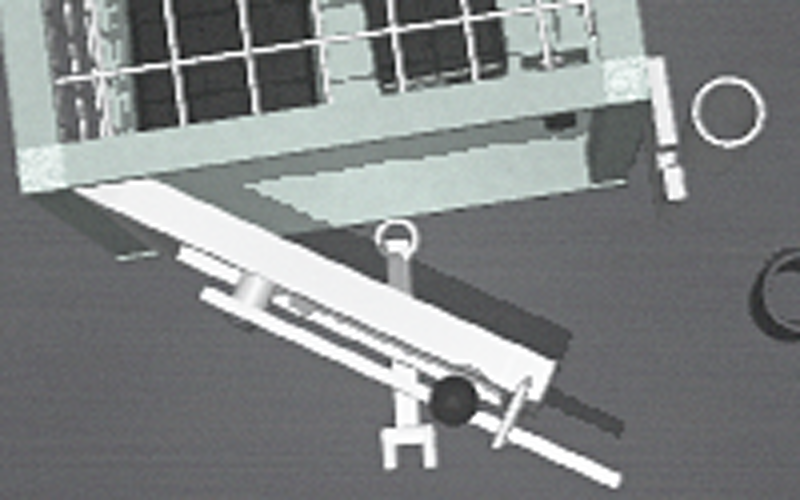

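The crop shows the gate rail (80,185)–(550,380), the bar in front ending at (615,480), the knob at (453,400) and the catch at (657,60)–(680,195). Next I fit the gate line and hinge.

```bash
python3 - <<'E'
from h import *
p,d,W=cloud("top"); Z=W[...,2]
m=np.zeros((400,640),bool); m[140:225,195:335]=1
K=np.zeros_like(m)
e_x=np.array([.9883,.1523]); e_y=np.array([-.1523,.9883]); F=np.array([661.7,74.6])
def loc(P): q=P[...,:2]-F; return np.stack([q@e_x,q@e_y],-1)
L=loc(W)
m2=m&(Z>222)&(Z<234)&(L[...,0]<-6)
lab,n=None,None
nn,lb,st,ce=cv2.connectedComponentsWithStats(m2.astype(np.uint8))
for i in np.argsort(-st[1:,4])[:3]+1:
    q=W[lb==i][:,:2].astype(np.float32); rr=cv2.minAreaRect(q); b=cv2.boxPoints(rr)
    print(st[i],rr[1:],b.round(1).tolist(), loc(b).round(1).tolist())
k=(Z>276)&(Z<300); k[:, :290]=0;k[:,320:]=0;k[:185]=0;k[215:]=0
print("knob",W[k].mean(0),(W[k].max(0)+W[k].min(0))/2, loc(W[k].mean(0)))
# catch: z ~222 near right
c=np.zeros_like(m); c[105:155,348:366]=1
c&=(Z>212)&(Z<232); q=W[c]; print("catch",len(q),q.mean(0),loc(q).min(0),loc(q).max(0))
o=np.zeros_like(m); o[20:160,175:365]=1; o&=(Z>232)&(Z<250)&(np.abs(L[...,0])<50)
for yy in range(-160,161,40):
    s=L[o&(np.abs(L[...,1]-yy)<15)]; print(yy,np.percentile(s[:,0],[1,50,80,99]).round(1))
E
```

```text
[ 214  147  114   54 1526] ((276.62054443359375, 55.52103805541992), 65.55564880371094) [[491.0, -26.200000762939453], [541.5, -49.20000076293945], [656.0, 202.6999969482422], [605.4000244140625, 225.60000610351562]] [[-184.1, -73.6], [-137.6, -104.0], [13.8, 127.4], [-32.6, 157.8]]
[316 207  19  11  67] ((44.339107513427734, 8.057936668395996), 65.50318908691406) [[480.1000061035156, -61.599998474121094], [487.3999938964844, -64.9000015258789], [505.79998779296875, -24.5], [498.3999938964844, -21.200000762939453]] [[-200.3, -106.9], [-193.5, -111.3], [-169.2, -74.2], [-175.9, -69.8]]
[307 203   8   5  23] ((15.554616928100586, 7.6610798835754395), 68.45567321777344) [[502.1000061035156, -15.399999618530273], [509.29998779296875, -18.200000762939453], [515.0, -3.700000047683716], [507.79998779296875, -0.8999999761581421]] [[-171.4, -64.6], [-164.8, -68.5], [-156.9, -55.0], [-163.5, -51.2]]
knob [514.90428403   6.09973006 289.7836065 ] [514.84821045   5.9181175  288.32319629] [-155.51079721  -45.34182924]
catch 158 [ 678.0659235  -111.66724235  221.20609967] [ -55.2845265  -192.46992602] [  28.54230497 -170.92453729]
-160 [ 0.8 20.5 36.9 49.4]
-120 [ 0.8 14.2 23.  45. ]
-80 [ 0.8 14.2 22.9 46. ]
-40 [ 0.9 14.7 23.  47.1]
0 [ 0.8 14.3 22.9 47.1]
40 [ 0.8 14.1 23.5 48.4]
80 [ 1.1 14.1 22.8 43.8]
120 [ 0.9 14.  22.9 48. ]
160 [ 1.1 21.2 37.8 49. ]
```

```bash
cat >> h.py <<'E'
from scipy.spatial.transform import Rotation as Ro
H=np.array([651.4,224.3]); PSI=0.153
def knob(th,z):   # knob centre with gate at th
    a=PSI-th; n=np.array([np.cos(a),np.sin(a)]); t=np.array([n[1],-n[0]])  # t: hinge -> free end
    return np.r_[H-34*n+255*t, z], a+np.pi/2      # position, tool yaw (tool y along gate normal)
def plan(way,N=None):
    """way: list of (pos,yaw,rows) from present pose; prints rows"""
    o=get_obs(); P=np.array(o["position"]); R=Ro.from_euler("xyz",o["orientation"])
    i=0
    for T,yaw,n in way:
        Rt=Ro.from_euler("xyz",[np.pi,0,yaw]); w=(R.inv()*Rt).as_rotvec(); D=(T-P)/n; R0=R
        for k in range(n):
            Rk=R0*Ro.from_rotvec(w*k/n); s=Rk.inv().apply(D)/150; i+=1
            print(i,s.round(3).tolist(),(w/n/(2*np.pi)).round(4).tolist())
        P=T;R=Rt
def atool(): 
    o=get_obs(); return o
E
python3 - <<'E'
from h import *
k,y=knob(.58,345); print(k,y)
k[:2]=[516,5]
plan([(k,y,20)])
E
```

```text
[514.84656432   6.27670032 345.        ] 1.1437963267948965
1 [-0.162, -0.168, -0.038] [-0.0, 0.0, 0.0133]
2 [-0.176, -0.154, -0.038] [-0.0, 0.0, 0.0133]
3 [-0.188, -0.139, -0.038] [-0.0, 0.0, 0.0133]
4 [-0.199, -0.123, -0.038] [-0.0, 0.0, 0.0133]
5 [-0.209, -0.106, -0.038] [-0.0, 0.0, 0.0133]
6 [-0.217, -0.088, -0.038] [-0.0, 0.0, 0.0133]
7 [-0.223, -0.069, -0.038] [-0.0, 0.0, 0.0133]
8 [-0.228, -0.051, -0.038] [-0.0, 0.0, 0.0133]
9 [-0.232, -0.031, -0.038] [-0.0, 0.0, 0.0133]
10 [-0.233, -0.012, -0.038] [-0.0, 0.0, 0.0133]
11 [-0.234, 0.008, -0.038] [-0.0, 0.0, 0.0133]
12 [-0.232, 0.027, -0.038] [-0.0, 0.0, 0.0133]
13 [-0.229, 0.046, -0.038] [-0.0, 0.0, 0.0133]
14 [-0.224, 0.065, -0.038] [-0.0, 0.0, 0.0133]
15 [-0.218, 0.084, -0.038] [-0.0, 0.0, 0.0133]
16 [-0.21, 0.102, -0.038] [-0.0, 0.0, 0.0133]
17 [-0.201, 0.119, -0.038] [-0.0, 0.0, 0.0133]
18 [-0.191, 0.135, -0.038] [-0.0, 0.0, 0.0133]
19 [-0.179, 0.151, -0.038] [-0.0, 0.0, 0.0133]
20 [-0.165, 0.165, -0.038] [-0.0, 0.0, 0.0133]
```

drive_tool(targets=[[[-0.16,-0.17,-0.06],[0,0,0.0133]],[[-0.175,-0.155,-0.06],[0,0,0.0133]],[[-0.19,-0.14,-0.06],[0,0,0.0133]],[[-0.2,-0.125,-0.06],[0,0,0.0133]],[[-0.21,-0.105,-0.06],[0,0,0.0133]]], jaw=1)

```text
time: 0.67
position: [291.7, 478.1, 276.6]
orientation: [-3.141, -0.0, 2.393]
ft_force: [0.5, -0.2, 0.2]
width: 0.998
grip_force: 0.0
```

drive_tool(targets=[[[-0.217,-0.09,-0.05],[0,0,0.0133]],[[-0.223,-0.07,-0.05],[0,0,0.0133]],[[-0.228,-0.05,-0.05],[0,0,0.0133]],[[-0.232,-0.03,-0.04],[0,0,0.0133]],[[-0.233,-0.01,-0.04],[0,0,0.0133]]])

```text
time: 1.08
position: [366.7, 319.5, 311.3]
orientation: [3.141, -0.001, 1.975]
ft_force: [0.8, 0.1, -1.0]
width: 0.997
grip_force: 0.0
```

drive_tool(targets=[[[-0.234,0.01,-0.03],[0,0,0.0133]],[[-0.232,0.03,-0.03],[0,0,0.0133]],[[-0.229,0.045,-0.03],[0,0,0.0133]],[[-0.224,0.065,-0.03],[0,0,0.0133]],[[-0.218,0.085,-0.03],[0,0,0.0133]]])

```text
time: 1.5
position: [442.0, 161.3, 333.7]
orientation: [3.141, -0.001, 1.557]
ft_force: [0.9, 0.1, -0.3]
width: 1.001
grip_force: 0.0
```

drive_tool(targets=[[[-0.21,0.1,0],[0,0,0.0133]],[[-0.2,0.12,0],[0,0,0.0133]],[[-0.19,0.135,0],[0,0,0.0133]],[[-0.1,0.09,0],[0,0,0.0133]],[[0,0,0],[0,0,0.0133]]])

```text
time: 1.92
position: [497.1, 44.7, 333.7]
orientation: [3.139, 0.001, 1.13]
ft_force: [-0.0, -0.3, 0.8]
width: 1.001
grip_force: 0.0
```

```bash
python3 - <<'E'
from h import *
o=get_obs(); print(o)
p,d,W=cloud("wrist"); cv2.imwrite("pics/w1.png",p[:,:,::-1])
Z=W[...,2]; k=(Z>272)&(Z<298)&(np.hypot(W[...,0]-516,W[...,1]-5)<30)
q=W[k]; print("knob",len(q),(q.max(0)+q.min(0))/2, q.mean(0),q.max(0))
if len(q)>20:
    A=np.c_[2*q,np.ones(len(q))]; s=np.linalg.lstsq(A,(q**2).sum(1),rcond=None)[0]; print("sphere",s[:3],np.sqrt(s[3]+s[:3]@s[:3]))
k,y=knob(.58,330);k[:2]=[516,5]; plan([(k,y,5)])
E
```

```text
{'time': 1.9167, 'joint_positions': array([-0.67475273,  0.09054164,  0.54676164,  1.82242638, -0.04750886,
        1.24080651, -0.55484159]), 'qd': array([-0.09509478, -0.00820248, -0.00404697,  0.02224978, -0.03453451,
        0.01211349, -1.03826275]), 'joint_torque': array([ 5.31163998e-01, -2.48867744e+01,  1.10630091e+00, -2.46710122e+01,
       -1.24151117e-02, -5.46419970e-02,  1.14874385e+00]), 'position': array([497.07623947,  44.65767131, 333.67378216]), 'orientation': array([3.13936856e+00, 1.04946078e-03, 1.13042111e+00]), 'ft_force': array([-0.00781635, -0.34090982,  0.81800273]), 'torque': array([ 0.01972078, -0.05856011, -0.01095226]), 'grip_force': 0.0, 'width': 1.001074432132513}
knob 1043 [516.4580881    6.46470525 283.9613    ] [517.15322683   9.48521715 288.04361289] [529.74654613  18.81379992 294.8617384 ]
sphere [516.57488871   5.2494453  280.31990717] 13.118549006373017
1 [-0.04, 0.048, 0.005] [0.0, 0.0, -0.0004]
2 [-0.04, 0.048, 0.005] [0.0, 0.0, -0.0004]
3 [-0.04, 0.048, 0.005] [0.0, 0.0, -0.0004]
4 [-0.04, 0.047, 0.005] [0.0, 0.0, -0.0004]
5 [-0.04, 0.047, 0.005] [0.0, 0.0, -0.0004]
```

drive_tool(targets=[[[-0.04,0.048,0.005],[0,0,0]],[[-0.04,0.048,0.005],[0,0,0]],[[-0.04,0.048,0.005],[0,0,0]],[[-0.04,0.048,0.005],[0,0,0]],[[-0.042,0.047,0.005],[0,0,0]]])

```text
time: 2.38
position: [516.1, 7.1, 329.4]
orientation: [3.142, -0.0, 1.144]
ft_force: [0.4, -0.5, 0.4]
width: 1.0
grip_force: 0.0
```

drive_tool(targets=[[[0,0,0.09],[0,0,0]],[[0,0,0.12],[0,0,0]],[[0,0,0.12],[0,0,0]],[[0,0,0.1],[0,0,0]],[[0,0,0],[0,0,0]]])

```text
time: 2.8
position: [514.0, 7.4, 262.1]
orientation: [-3.137, 0.004, 1.144]
ft_force: [-0.8, 0.4, -0.1]
width: 1.002
grip_force: 0.0
```

```bash
python3 - <<'E'
from h import *
o=get_obs(); print(o["position"],o["orientation"],o["ft_force"])
plan([(np.array([516.5,5.2,261]),knob(.58,0)[1],1)])
E
```

```text
[513.98070098   7.35535734 262.14150962] [-3.13677266  0.00359013  1.14352666] [-0.79732378  0.44773026 -0.10519459]
1 [-0.006, 0.021, 0.008] [-0.0008, 0.0006, -0.0]
```

drive_tool(targets=[[[-0.006,0.02,0.008],[0,0,0]],[[0,0,0],[0,0,0]],[[0,0,0],[0,0,0]],[[0,0,0],[0,0,0]],[[0,0,0],[0,0,0]]], jaw=-0.3, squeeze=40)

```text
time: 3.22
position: [518.5, 5.8, 264.6]
orientation: [3.141, -0.001, 1.144]
ft_force: [0.3, 0.6, -0.5]
width: 0.349
grip_force: 0.0
```

drive_tool(targets=[[[0,0,0],[0,0,0]],[[0,0,0],[0,0,0]],[[0,0,0],[0,0,0]],[[0,0,0],[0,0,0]],[[0,0,0],[0,0,0]]], jaw=-1)

```text
time: 3.63
position: [518.5, 5.7, 264.6]
orientation: [3.141, -0.001, 1.144]
ft_force: [-1.5, -1.3, 5.6]
width: 0.293
grip_force: 39.1
```

```bash
python3 - <<'E'
from h import *
o=get_obs(); print({k:o[k] for k in ("time","position","orientation","ft_force","width","grip_force")})
E
```

```text
{'time': 3.6333, 'position': array([518.545492  ,   5.66579914, 264.59607776]), 'orientation': array([ 3.14056012e+00, -7.71038198e-04,  1.14352361e+00]), 'ft_force': array([-1.54066356, -1.28160261,  5.55208883]), 'width': 0.2926502779341996, 'grip_force': 39.14363622665405}
```

drive_tool(targets=[[[0,0,0],[0,0,0]],[[0,0,0],[0,0,0]],[[0,0,0.04],[0,0,0]],[[0,0,0],[0,0,0]],[[0,0,0],[0,0,0]]], jaw=-0.2)

```text
time: 4.05
position: [517.6, 5.9, 257.0]
orientation: [-3.14, 0.001, 1.144]
ft_force: [-0.7, -1.2, -0.0]
width: 0.4
grip_force: 0.0
```

drive_tool(targets=[[[0,0,0],[0,0,0]],[[0,0,0],[0,0,0]],[[0,0,0],[0,0,0]],[[0,0,0],[0,0,0]],[[0,0,0],[0,0,0]]], jaw=-1)

```text
time: 4.47
position: [518.0, 5.8, 257.7]
orientation: [-3.141, 0.0, 1.143]
ft_force: [0.8, 0.6, -2.5]
width: 0.29
grip_force: 39.3
```

```bash
python3 - <<'E'
from h import *
o=get_obs(); print({k:o[k] for k in ("time","position","orientation","ft_force","width","grip_force")})
E
```

```text
{'time': 4.4667, 'position': array([518.04798079,   5.7789798 , 257.65707394]), 'orientation': array([-3.14146476e+00,  7.78613594e-05,  1.14342350e+00]), 'ft_force': array([ 0.8236739 ,  0.57528259, -2.52025426]), 'width': 0.2900491781302193, 'grip_force': 39.287046790122986}
```

drive_tool(targets=[[[-0.004,0.034,0],[0,0,-0.0032]],[[-0.006,0.051,0],[0,0,-0.0048]],[[-0.006,0.051,0],[0,0,-0.0048]],[[-0.006,0.051,0],[0,0,-0.0048]],[[-0.006,0.051,0],[0,0,-0.0048]]])

```text
time: 4.88
position: [549.8, -11.1, 257.6]
orientation: [-3.141, -0.0, 1.286]
ft_force: [0.0, -0.4, -1.1]
width: 0.292
grip_force: 39.5
```

```bash
cat >> h.py <<'E'
def st():
    o=get_obs(); R=Ro.from_euler("xyz",o["orientation"]); P=np.array(o["position"])
    u=H-P[:2]; rad=np.hypot(*u)   # knob-to-hinge
    a=np.arctan2(u[1],u[0]); th=PSI+np.pi/2-np.arctan(34/255)-a  # a for th=0: PSI+pi/2-atan
    th=-(a-(PSI+np.arctan2(255,34)))
    print("t",round(o["time"],2),"P",P.round(1),"yaw-th",round(PSI+np.pi/2-o["orientation"][2],3),"th",round(th,3),"rad",round(rad,1),"F tool",R.inv().apply(o["ft_force"]).round(1),"w",round(o["width"],3),round(o["grip_force"],1))
E
python3 -c "
from h import *
st()"
```

```text
t 4.88 P [549.8 -11.1 257.6] yaw-th 0.438 th 0.428 rad 256.4 F tool [-0.4  0.2  1.1] w 0.292 39.5
```

drive_tool(targets=[[[-0.006,0.051,0],[0,0,-0.0048]],[[-0.006,0.051,0],[0,0,-0.0048]],[[-0.006,0.051,0],[0,0,-0.0048]],[[-0.006,0.051,0],[0,0,-0.0048]],[[-0.006,0.051,0],[0,0,-0.0048]]])

```text
time: 5.3
position: [586.1, -24.1, 257.7]
orientation: [-3.141, -0.0, 1.436]
ft_force: [-1.6, -0.7, -1.1]
width: 0.293
grip_force: 39.5
```

drive_tool(targets=[[[-0.006,0.051,0],[0,0,-0.0048]],[[-0.005,0.034,0],[0,0,-0.0032]],[[-0.003,0.017,0],[0,0,-0.0016]],[[0,0,0],[0,0,0]]])

```text
time: 5.63
position: [601.5, -27.8, 257.7]
orientation: [3.141, 0.0, 1.495]
ft_force: [0.1, -0.2, -0.9]
width: 0.29
grip_force: 39.6
```

```bash
python3 -c "
from h import *
st()"
```

```text
t 5.63 P [601.5 -27.8 257.7] yaw-th 0.228 th 0.216 rad 257.0 F tool [-0.2  0.1  0.9] w 0.29 39.6
```

drive_tool(targets=[[[0.011,0,-0.0216],[0,0,0]],[[0.0115,0,-0.0216],[0,0,0]],[[0.012,0,-0.0216],[0,0,0]],[[0.013,0,-0.0216],[0,0,0]],[[0.0135,0,-0.0216],[0,0,0]]])

```text
time: 6.05
position: [601.1, -18.4, 274.1]
orientation: [-3.14, 0.0, 1.496]
ft_force: [-0.3, 0.4, -3.6]
width: 0.293
grip_force: 39.5
```

drive_tool(targets=[[[0,0,0],[0,0,0]],[[0,0,0],[0,0,0]]])

```text
time: 6.22
position: [601.5, -18.5, 274.2]
orientation: [-3.141, -0.0, 1.496]
ft_force: [-0.0, -0.1, -3.4]
width: 0.293
grip_force: 39.5
```

```bash
python3 - <<'E'
from h import *
st()
p,d,W=cloud("side"); cv2.imwrite("pics/s2.png",cv2.resize(p[100:260,240:440,::-1],(750,600),interpolation=cv2.INTER_CUBIC))
E
```

```text
t 6.22 P [601.5 -18.5 274.2] yaw-th 0.227 th 0.223 rad 247.9 F tool [-0.1  0.   3.4] w 0.293 39.5
```

View pics/s2.png

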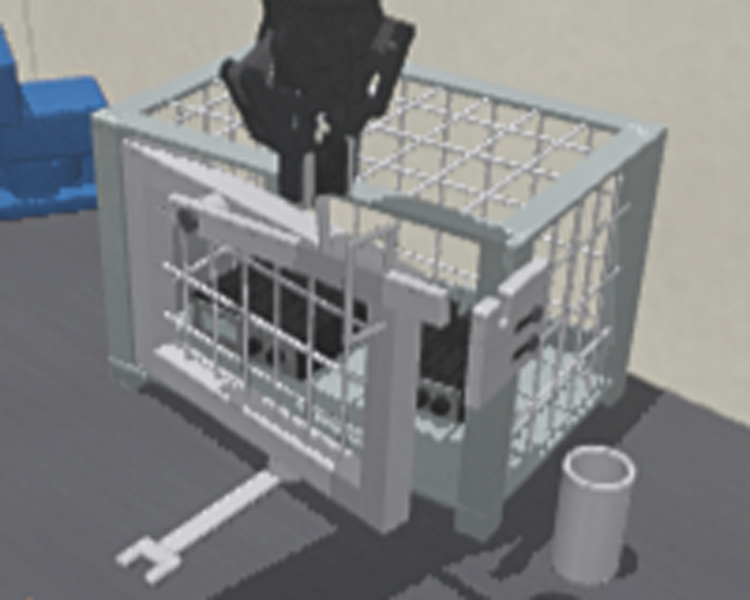

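The crop shows the bar lifted, its end at (435,300), and the catch with the striker at (485,310) and back plate at (525,290). I swing on.

drive_tool(targets=[[[-0.006,0.049,0],[0,0,-0.0048]],[[-0.006,0.049,0],[0,0,-0.0048]],[[-0.006,0.049,0],[0,0,-0.0048]],[[-0.006,0.049,0],[0,0,-0.0048]],[[-0.003,0.024,0],[0,0,-0.0024]]])

```text
time: 6.68
position: [635.0, -23.8, 273.6]
orientation: [-3.141, 0.0, 1.632]
ft_force: [-1.0, -0.4, -3.2]
width: 0.289
grip_force: 39.8
```

drive_tool(targets=[[[0,0,0],[0,0,0]],[[0,0,0],[0,0,0]]])

```text
time: 6.85
position: [634.5, -23.7, 273.7]
orientation: [-3.141, 0.0, 1.63]
ft_force: [-0.2, -0.0, -3.9]
width: 0.29
grip_force: 39.7
```

```bash
python3 -c "
from h import *
st()"
```

```text
t 6.85 P [634.5 -23.7 273.7] yaw-th 0.094 th 0.089 rad 248.5 F tool [-0.  -0.2  3.9] w 0.29 39.7
```

drive_tool(targets=[[[-0.002,0.016,0],[0,0,-0.0016]],[[-0.002,0.016,0],[0,0,-0.0016]],[[-0.002,0.016,0],[0,0,-0.0016]],[[0,0,0],[0,0,0]],[[0,0,0],[0,0,0]]])

```text
time: 7.27
position: [642.1, -23.9, 274.1]
orientation: [3.141, 0.0, 1.661]
ft_force: [0.4, -0.4, -4.0]
width: 0.288
grip_force: 39.8
```

```bash
python3 -c "
from h import *
st()"
```

```text
t 7.27 P [642.1 -23.9 274.1] yaw-th 0.062 th 0.058 rad 248.4 F tool [-0.4  0.4  4. ] w 0.288 39.8
```

drive_tool(targets=[[[-0.002,0.016,0],[0,0,-0.0016]],[[0,0,0],[0,0,0]],[[0,0,0],[0,0,0]]])

```text
time: 7.52
position: [644.5, -24.0, 274.1]
orientation: [3.141, 0.0, 1.671]
ft_force: [-0.3, 0.1, -4.7]
width: 0.29
grip_force: 39.8
```

```bash
python3 -c "
from h import *
st()"
```

```text
t 7.52 P [644.5 -24.  274.1] yaw-th 0.052 th 0.048 rad 248.4 F tool [ 0.2 -0.3  4.7] w 0.29 39.8
```

drive_tool(targets=[[[-0.002,0.016,0],[0,0,-0.0016]],[[0,0,0],[0,0,0]],[[0,0,0],[0,0,0]]])

```text
time: 7.77
position: [646.9, -24.1, 274.1]
orientation: [3.141, 0.0, 1.681]
ft_force: [0.6, 0.3, -4.1]
width: 0.291
grip_force: 39.8
```

drive_tool(targets=[[[-0.002,0.016,0],[0,0,-0.0016]],[[0,0,0],[0,0,0]],[[0,0,0],[0,0,0]]])

```text
time: 8.02
position: [649.1, -24.2, 274.0]
orientation: [-3.142, 0.0, 1.691]
ft_force: [-0.2, -0.5, -3.7]
width: 0.288
grip_force: 39.9
```

```bash
python3 -c "
from h import *
st()"
```

```text
t 8.02 P [649.1 -24.2 274. ] yaw-th 0.032 th 0.03 rad 248.5 F tool [-0.5 -0.3  3.7] w 0.288 39.9
```

drive_tool(targets=[[[-0.002,0.016,0],[0,0,-0.0016]],[[0,0,0],[0,0,0]],[[0,0,0],[0,0,0]]])

```text
time: 8.27
position: [651.4, -24.3, 273.9]
orientation: [-3.141, 0.0, 1.701]
ft_force: [-2.7, -0.6, -3.8]
width: 0.291
grip_force: 39.9
```

drive_tool(targets=[[[0,0,0],[0,0,0]],[[0,0,0],[0,0,0]]])

```text
time: 8.43
position: [651.3, -24.3, 273.9]
orientation: [-3.141, -0.0, 1.701]
ft_force: [-1.6, -0.6, -3.5]
width: 0.292
grip_force: 39.9
```

```bash
python3 - <<'E'
from h import *
st()
p,d,W=cloud("side"); cv2.imwrite("pics/s3.png",cv2.resize(p[130:250,300:440,::-1],(700,600),interpolation=cv2.INTER_CUBIC))
st()
E
```

```text
t 8.43 P [651.3 -24.3 273.9] yaw-th 0.023 th 0.021 rad 248.6 F tool [-0.3 -1.7  3.5] w 0.292 39.9
t 8.48 P [651.4 -24.2 274. ] yaw-th 0.022 th 0.021 rad 248.5 F tool [ 0.5 -1.9  4.1] w 0.289 39.9
```

View pics/s3.png

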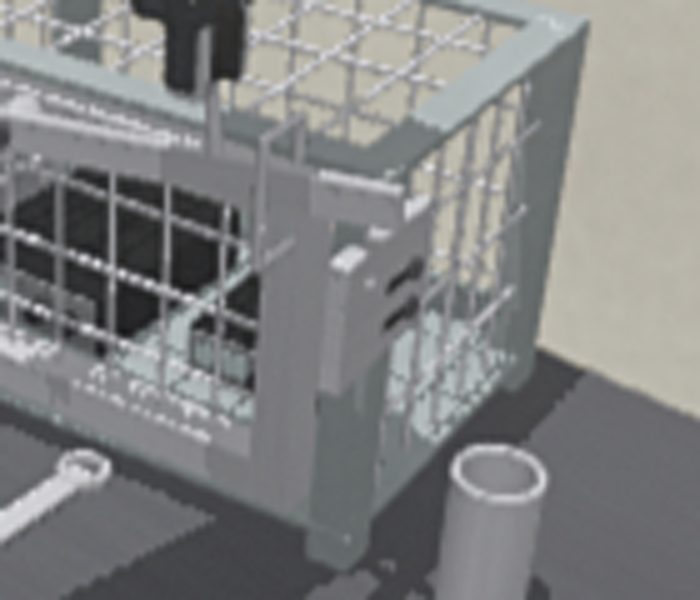

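The crop shows the bar end at (405,190) hovering just above the catch, whose striker top is at (350,260). I predict the notch from the first top picture as an expectation before feeling for it.

```bash
python3 - <<'E'
from h import *
c=viewer.get_calibration("top"); e=np.array([np.cos(PSI),np.sin(PSI)]); f=np.array([-e[1],e[0]])
im=cv2.imread("pics/top0.png")
print(im[128:153,354:364].mean(2).astype(int))
for u,v in [(357.5,139.2),(359.5,149),(356.5,136.5)]:
    q=cv2.undistortPoints(np.array([[[u,v]]]),c["intrinsics"],np.array([c["k1"],0,0,0]))[0,0]
    C=-c["R"].T@c["t"]; dr=c["R"].T@np.r_[q,1]; P=C+dr*(222-C[2])/dr[2]; L=P[:2]-H
    print(P.round(1),(L@e).round(1),(L@f+160).round(1),"theta",(-(34+L@e)/337).round(3))
E
```

```text
[[233 237 238 241 148 103 102  98  78 238]
 [235 237 237 241 141 100 104  98  83 177]
 [232 239 237 240 163 106 104  88  86 154]
 [232 238 236 240 193 117  96  89  92  81]
 [196 235 237 238 191 115  90  93  96  86]
 [198 235 236 238 222 132  89  91  97  96]
 [160 233 239 238 246 144  93  94 100  96]
 [158 249 252 247 247 144  88  95 100  96]
 [107 156 132 104  94 100  93  94  97 102]
 [ 94  93  88  86  92 103  93  96  97 100]
 [162 166 198 242 198 122  98  97  98 101]
 [196 241 241 244 196 117 100 100 100 103]
 [156 235 240 243 194 112  98  98  99  98]
 [155 238 216 144 145 171 117 101 104 101]
 [123 134 228 239 246 252 175 108 106 100]
 [ 88  80 235 239 239 244 195 121  97 105]
 [ 90  80 236 240 239 242 194 119 102 103]
 [ 90  87 198 238 238 243 197 116 100 104]
 [ 93  86 155 235 240 242 225 131  99 100]
 [ 92  87 152 236 240 242 244 147  95  99]
 [ 92  81 110 240 237 239 252 176 110 101]
 [ 94  88  77 235 230 223 183 131 102 101]
 [ 91  82  78  81  82  91 101 102  98 101]
 [ 96  95  94  98  98  84  98 106 105 104]
 [ 92  97 102  99  98  98  98 101 103 100]]
[ 659.6 -116.4  222. ] -43.8 -177.9 theta 0.029
[ 636.8 -120.8  222. ] -67.1 -178.8 theta 0.098
[ 665.9 -114.1  222. ] -37.3 -176.7 theta 0.01
```

drive_tool(targets=[[[0.001,-0.01,0],[0,0,0.001]],[[0.001,-0.01,0],[0,0,0.001]],[[-0.011,0,0.017],[0,0,0]],[[-0.01,0,0.017],[0,0,0]],[[0,0,0],[0,0,0]]])

```text
time: 8.9
position: [648.9, -27.6, 268.5]
orientation: [3.142, -0.0, 1.688]
ft_force: [0.2, -0.1, -3.6]
width: 0.293
grip_force: 39.9
```

```bash
python3 -c "
from h import *
st()"
```

```text
t 8.9 P [648.9 -27.6 268.5] yaw-th 0.035 th 0.03 rad 251.9 F tool [-0.2  0.2  3.6] w 0.293 39.9
```

drive_tool(targets=[[[-0.002,0,0.004],[0,0,0]],[[0,0,0],[0,0,0]],[[0,0,0],[0,0,0]]])

```text
time: 9.15
position: [648.9, -27.7, 268.4]
orientation: [3.142, -0.0, 1.689]
ft_force: [-1.6, -1.0, -2.8]
width: 0.292
grip_force: 39.9
```

drive_tool(targets=[[[-0.002,0,0.004],[0,0,0]],[[0,0,0],[0,0,0]],[[0,0,0],[0,0,0]]])

```text
time: 9.4
position: [649.0, -27.8, 268.0]
orientation: [3.141, -0.0, 1.689]
ft_force: [-1.3, -0.2, -2.1]
width: 0.29
grip_force: 40.0
```

drive_tool(targets=[[[-0.002,0,0.004],[0,0,0]],[[0,0,0],[0,0,0]],[[0,0,0],[0,0,0]]])

```text
time: 9.65
position: [649.3, -28.0, 267.7]
orientation: [3.14, -0.0, 1.689]
ft_force: [-0.4, 0.0, 2.2]
width: 0.288
grip_force: 40.2
```

drive_tool(targets=[[[-0.002,0,0.004],[0,0,0]],[[0,0,0],[0,0,0]],[[0,0,0],[0,0,0]]])

```text
time: 9.9
position: [649.8, -28.3, 267.2]
orientation: [3.139, 0.0, 1.689]
ft_force: [1.0, 0.0, 1.9]
width: 0.291
grip_force: 40.2
```

```bash
python3 -c "
from h import *
st()"
```

```text
t 9.9 P [649.8 -28.3 267.2] yaw-th 0.035 th 0.027 rad 252.7 F tool [-0.1  1.  -1.9] w 0.291 40.2
```

drive_tool(targets=[[[0,0.005,0],[0,0,-0.0005]],[[0,0,0],[0,0,0]],[[0,0,0],[0,0,0]]])

```text
time: 10.15
position: [650.3, -28.7, 266.7]
orientation: [3.14, 0.001, 1.692]
ft_force: [1.7, -0.5, 2.6]
width: 0.289
grip_force: 40.2
```

drive_tool(targets=[[[0,0.005,0],[0,0,-0.0005]],[[0,0,0],[0,0,0]],[[0,0,0],[0,0,0]]])

```text
time: 10.4
position: [650.5, -29.0, 266.1]
orientation: [-3.141, 0.001, 1.695]
ft_force: [1.7, -0.8, -1.3]
width: 0.286
grip_force: 40.1
```

drive_tool(targets=[[[0,0.005,0],[0,0,-0.0005]],[[0,0,0],[0,0,0]],[[0,0,0],[0,0,0]]])

```text
time: 10.65
position: [650.6, -29.0, 266.0]
orientation: [-3.14, 0.001, 1.697]
ft_force: [0.4, -2.8, -1.6]
width: 0.289
grip_force: 40.0
```

```bash
python3 -c "
from h import *
st()"
```

```text
t 10.65 P [650.6 -29.  266. ] yaw-th 0.026 th 0.024 rad 253.3 F tool [-2.8  0.   1.6] w 0.289 40.0
```

drive_tool(targets=[[[-0.006,0.002,0.01],[0,0,0]],[[0,0,0],[0,0,0]],[[0,0,0],[0,0,0]]])

```text
time: 10.9
position: [650.9, -29.8, 264.6]
orientation: [-3.14, 0.0, 1.698]
ft_force: [-2.7, -3.6, -1.8]
width: 0.289
grip_force: 40.0
```

```bash
python3 -c "
from h import *
st()"
```

```text
t 10.9 P [650.9 -29.8 264.6] yaw-th 0.026 th 0.022 rad 254.1 F tool [-3.2 -3.2  1.8] w 0.289 40.0
```

drive_tool(targets=[[[-0.01,0,0.013],[0,0,0]],[[-0.007,0,0.013],[0,0,0]],[[0,0,0],[0,0,0]],[[0,0,0],[0,0,0]]])

```text
time: 11.23
position: [651.7, -31.8, 260.8]
orientation: [-3.141, -0.0, 1.698]
ft_force: [-2.1, -3.1, -1.0]
width: 0.29
grip_force: 40.0
```

```bash
python3 -c "
from h import *
st()"
```

```text
t 11.23 P [651.7 -31.8 260.8] yaw-th 0.026 th 0.019 rad 256.1 F tool [-2.8 -2.5  1. ] w 0.29 40.0
```

drive_tool(targets=[[[-0.008,0,0.01],[0,0,0]],[[-0.004,0,0.006],[0,0,0]],[[0,0,0],[0,0,0]],[[0,0,0],[0,0,0]]])

```text
time: 11.57
position: [652.1, -33.0, 258.6]
orientation: [-3.141, -0.001, 1.699]
ft_force: [-2.0, -0.5, -1.6]
width: 0.29
grip_force: 40.0
```

```bash
python3 -c "
from h import *
st()"
```

```text
t 11.57 P [652.1 -33.  258.6] yaw-th 0.025 th 0.018 rad 257.3 F tool [-0.3 -2.   1.6] w 0.29 40.0
```

drive_tool(targets=[[[-0.002,0,0.005],[0,0,0]],[[0,0,0],[0,0,0]],[[0,0,0],[0,0,0]]])

```text
time: 11.82
position: [652.2, -33.3, 257.9]
orientation: [-3.141, -0.001, 1.699]
ft_force: [-2.8, -0.3, -1.7]
width: 0.287
grip_force: 40.0
```

drive_tool(targets=[[[-0.001,0,0.003],[0,0,0]],[[0,0,0],[0,0,0]],[[0,0,0],[0,0,0]]])

```text
time: 12.07
position: [652.4, -33.3, 257.7]
orientation: [3.141, -0.001, 1.699]
ft_force: [-2.1, 0.9, 0.3]
width: 0.29
grip_force: 40.1
```

The bar is at its rest height and supported. I ease the gate out against the striker before opening.

drive_tool(targets=[[[0,-0.005,0],[0,0,0]],[[0,-0.005,0],[0,0,0]],[[0,0,0],[0,0,0]],[[0,0,0],[0,0,0]]])

```text
time: 12.4
position: [651.2, -33.4, 257.8]
orientation: [3.14, -0.001, 1.699]
ft_force: [0.8, 1.2, -0.6]
width: 0.293
grip_force: 40.1
```

```bash
python3 -c "
from h import *
st()"
```

```text
t 12.4 P [651.2 -33.4 257.8] yaw-th 0.025 th 0.021 rad 257.7 F tool [1.1 0.9 0.6] w 0.293 40.1
```

drive_tool(targets=[[[0,0,0],[0,0,0]],[[0,0,0],[0,0,0]],[[0,0,0],[0,0,0]],[[0,0,0],[0,0,0]],[[0,0,0],[0,0,0]]], jaw=0.2)

```text
time: 12.82
position: [650.9, -34.3, 257.6]
orientation: [3.141, 0.0, 1.698]
ft_force: [0.2, 0.6, -0.6]
width: 0.602
grip_force: 0.0
```

drive_tool(targets=[[[0,0,-0.05],[0,0,0]],[[0,0,-0.1],[0,0,0]],[[0,0,-0.15],[0,0,0]],[[0,0,-0.2],[0,0,0]],[[0,0,-0.2],[0,0,0]]])

```text
time: 13.23
position: [650.4, -34.1, 363.8]
orientation: [-3.141, -0.0, 1.698]
ft_force: [0.4, 0.1, -0.6]
width: 0.598
grip_force: 0.0
```

drive_tool(targets=[[[0.1,-0.1,-0.1],[0,0,0]],[[0.2,-0.15,0],[0,0,0]],[[0.2,-0.15,0],[0,0,0]],[[0.2,-0.15,0],[0,0,0]],[[0.2,-0.1,0],[0,0,0]]])

```text
time: 13.65
position: [535.0, 87.8, 378.6]
orientation: [3.141, -0.001, 1.697]
ft_force: [1.0, 0.1, -0.6]
width: 0.6
grip_force: 0.0
```

```bash
python3 - <<'E'
from h import *
st()
p,d,W=cloud("top"); cv2.imwrite("pics/t4.png",cv2.resize(p[100:225,190:390,::-1],(800,500),interpolation=cv2.INTER_CUBIC))
p,d,W=cloud("side"); cv2.imwrite("pics/s4.png",cv2.resize(p[130:250,260:420,::-1],(800,600),interpolation=cv2.INTER_CUBIC))
Z=W[...,2]; k=(Z>270)&(Z<298)&(np.hypot(W[...,0]-652,W[...,1]+33)<30); print(k.sum(),W[k].mean(0),W[k].max(0))
E
```

```text
t 13.65 P [535.   87.8 378.6] yaw-th 0.026 th 0.727 rad 179.3 F tool [-0.   1.   0.6] w 0.6 0.0
106 [644.85528857 -39.13168466 284.81211778] [657.84795865 -27.09247983 294.68718005]
```

View pics/s4.png

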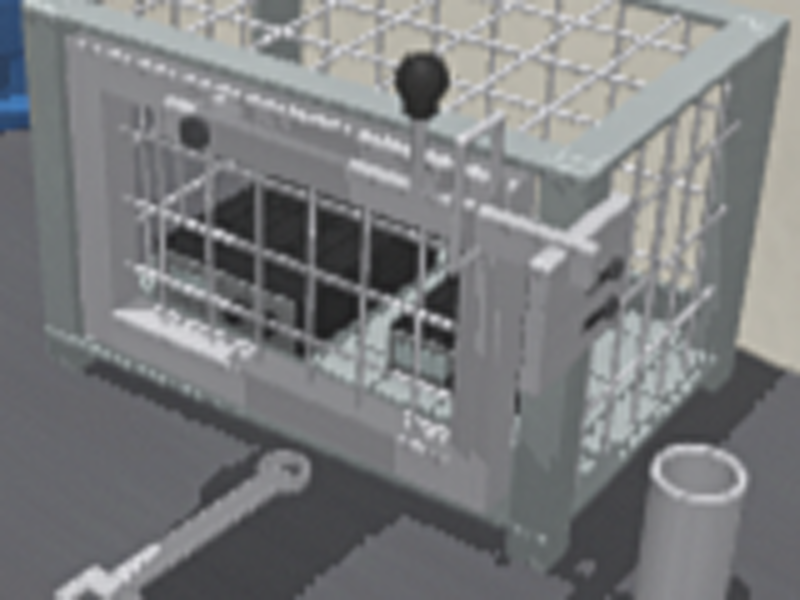

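View pics/t4.png

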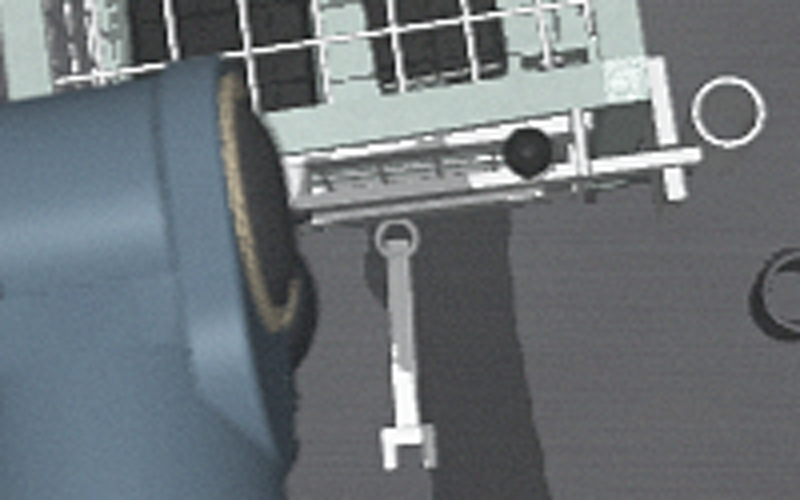

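The side crop shows the bar down behind the striker at (545,265), its end at (595,245), with the knob free at (420,85). The top crop shows the bar passing through the notch at (670,157), in front of the back plate. The gate stays shut with nothing touching it, and the knob top is at about 294 mm, its height with the bar down.

```bash
python3 -c "
from plant import r
print(r.sign_off())"
```

```text
the job is handed in; nothing more can be done
None
```

The gate is shut with the latch bar fully down in the notch; it stayed shut after I let go, and I handed the job in at about 14 s of the 67 s allowed.

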